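# Crib the test bed and hold the offset lever level over its pin

### The job

Make the safety crib on the steel test bed: lay the two loose pale slats crosswise on the two darker slats that already lie there, one across each end part of them, so that they form a square two-layer tower. Then pick up the blue cast lever by its balance point and hold it still and level over the bed, its big hub centred above the upright pin and its small end above the crib, with about 3 cm of air between the hub's underside and the pin's top. Finish while still holding it there, touching neither pin nor crib, never let it tip, and leave the bearing ring, wrench, jar, caliper and spirit level where they are.

Things in the scene. Friction and masses are not known exactly. Their poses are not given: they have to be found in the camera images.
- fixture: dark steel test bed, a fixed plate 300 x 150 x 10 mm lying on the table; origin at the centre of its underside, x along its length from the pin end to the crib end, y across, z up
- pin_top (a point): centre of the top of the bright upright pin (20 mm across, its top 50 mm above the table and 40 mm above the plate), which stands on the bed at x = -105 mm, y = 0 of the bed; axes as the bed's
- crib_place (a point): centre of the crib on the upper face of the bed's plate (10 mm above the table), at x = +75 mm, y = 0 of the bed; axes as the bed's. The finished crib is a square of 2 + 2 slats: the dark ones lie along x at y = +38 and -38 mm, the pale ones belong on top of them, along y, at about x = +38 and -38 mm (their centres then 33 mm above this point and the crib's top 44 mm above it)
- base_left_mid (a point): darker beech bearer slat, square bar 120 x 22 x 22 mm, about 45 g; the point is the centre of the bar, x runs along its length, z up; it lies loose on the bed along the bed's x, at y = +38 mm from crib_place
- base_right_mid (a point): darker beech bearer slat, square bar 120 x 22 x 22 mm, about 45 g; the point is the centre of the bar, x runs along its length, z up; it lies loose on the bed along the bed's x, at y = -38 mm from crib_place
- slat_a_mid (a point): loose pale beech bearer slat, square bar 120 x 22 x 22 mm, about 45 g; the point is the centre of the bar, x runs along its length, z up; starts flat on the table on the robot's right; the two pale slats are interchangeable
- slat_b_mid (a point): loose pale beech bearer slat, square bar 120 x 22 x 22 mm, about 45 g; the point is the centre of the bar, x runs along its length, z up; starts flat on the table on the robot's right, farther right than slat_a; interchangeable with it
- slat_a: the same slat as slat_a_mid, with its origin at the centre of its underside, 11 mm below that point
- slat_b: the same slat as slat_b_mid, with its origin at the centre of its underside, 11 mm below that point
- base_left: the same slat as base_left_mid, with its origin at the centre of its underside
- base_right: the same slat as base_right_mid, with its origin at the centre of its underside
- lever: blue cast offset lever, about 0.65 kg, lying level on the table: a thick round hub (60 mm across, 40 mm high, with a 24 mm bore) joined by a straight bar (18 mm wide, 24 mm high, from 14 to 38 mm above the lever's underside) to a small round end (30 mm across, 38 mm high) whose centre is 200 mm from the hub's. Origin at the centre of the hub's underside, x along the bar from hub to small end, z up
- lever_hub (a point): centre of the hub's underside (the lever's origin); axes as the lever's
- lever_tip (a point): centre of the small end's underside, 200 mm along x from lever_hub; axes as the lever's
- lever_balance (a point): balance point: on the middle line of the bar, 54 mm along x from the hub's centre (24 mm of x beyond the hub's rim), half-way up the bar, 26 mm above the lever's underside; held here, across the bar, the lever does not tip
- spirit_level: bystander: yellow spirit level, 140 x 24 x 45 mm, standing on its long narrow side beyond the bed, on the left; origin at the centre of its underside
- bearing: bystander: steel bearing ring, 52 mm across, 14 mm high, lying flat beyond the bed; origin at the centre of its underside
- wrench: bystander: steel wrench lying flat beyond the lever; origin under its middle
- jar: bystander: grease jar with a red cap, 60 mm across, 70 mm high, beyond the bed; origin at the centre of its underside
- caliper: bystander: steel caliper with a black slide, 200 mm long, 8 mm high, flat on the right near the robot; origin under the middle of its beam
There are look-alikes about, which are no part of the job. What is shaped like the slat_a but red is not meant.

How it is judged:
On the way, in this order (a step that is already met when the one before it is completed fails the run):
1. both pale slats lie crosswise on the dark ones, let go and at rest, while the lever still lies on the table (((x of slat_a_mid in the frame of crib_place between 0.018 and 0.06 m and y of slat_a_mid in the frame of crib_place between -0.022 and 0.022 m and z of slat_a_mid in the frame of crib_place between 0.027 and 0.039 m and angle between the x axis of each of slat_a_mid, slat_b_mid and the y axis of crib_place, either way round below 0.17 rad and x of slat_b_mid in the frame of crib_place between -0.06 and -0.018 m and y of slat_b_mid in the frame of crib_place between -0.022 and 0.022 m and z of slat_b_mid in the frame of crib_place between 0.027 and 0.039 m) or (x of slat_a_mid in the frame of crib_place between -0.06 and -0.018 m and y of slat_a_mid in the frame of crib_place between -0.022 and 0.022 m and z of slat_a_mid in the frame of crib_place between 0.027 and 0.039 m and angle between the x axis of each of slat_a_mid, slat_b_mid and the y axis of crib_place, either way round below 0.17 rad and x of slat_b_mid in the frame of crib_place between 0.018 and 0.06 m and y of slat_b_mid in the frame of crib_place between -0.022 and 0.022 m and z of slat_b_mid in the frame of crib_place between 0.027 and 0.039 m)) and distance of each of base_left_mid, base_right_mid from where it was at the start of the episode below 0.02 m and angle between the x axis of each of base_left_mid, base_right_mid and the x axis of crib_place, either way round below 0.17 rad and contact force between the fingers and slat_a below 0.1 N and linear speed of each of slat_a, slat_b below 0.02 m/s and contact force between the fingers and slat_b below 0.1 N and height (world z) of lever_hub below 0.01 m), for 0.2 s.
2. the lever is lifted level by its balance point (height (world z) of lever_hub above 0.03 m and angle between lever_hub's own z axis and vertical below 0.17 rad and contact force between the fingers and lever above 2 N and horizontal distance between the grasp point and lever_balance below 0.03 m), for 0.2 s.
At the end, for the whole second after the job is handed in: Pale slats at rest across the dark ones, crosswise within 10 deg, 18 to 60 mm either side of the crib centre. Lever at rest in the fingers only, gripped within 30 mm of its balance point, level within 4.5 deg, hub within 15 mm of the pin axis and 12 to 65 mm above it, small end over the crib (((x of slat_a_mid in the frame of crib_place between 0.018 and 0.06 m and y of slat_a_mid in the frame of crib_place between -0.022 and 0.022 m and z of slat_a_mid in the frame of crib_place between 0.027 and 0.039 m and angle between the x axis of each of slat_a_mid, slat_b_mid and the y axis of crib_place, either way round below 0.17 rad and x of slat_b_mid in the frame of crib_place between -0.06 and -0.018 m and y of slat_b_mid in the frame of crib_place between -0.022 and 0.022 m and z of slat_b_mid in the frame of crib_place between 0.027 and 0.039 m) or (x of slat_a_mid in the frame of crib_place between -0.06 and -0.018 m and y of slat_a_mid in the frame of crib_place between -0.022 and 0.022 m and z of slat_a_mid in the frame of crib_place between 0.027 and 0.039 m and angle between the x axis of each of slat_a_mid, slat_b_mid and the y axis of crib_place, either way round below 0.17 rad and x of slat_b_mid in the frame of crib_place between 0.018 and 0.06 m and y of slat_b_mid in the frame of crib_place between -0.022 and 0.022 m and z of slat_b_mid in the frame of crib_place between 0.027 and 0.039 m)) and distance of each of base_left_mid, base_right_mid from where it was at the start of the episode below 0.02 m and angle between the x axis of each of base_left_mid, base_right_mid and the x axis of crib_place, either way round below 0.17 rad and contact force between each of the fingers, lever and slat_a below 0.1 N and linear speed of each of slat_a, slat_b, lever below 0.02 m/s and contact force between each of the fingers, lever and slat_b below 0.1 N and horizontal distance between lever_hub and pin_top below 0.015 m and z of lever_hub in the frame of pin_top between 0.012 and 0.065 m and y of lever_tip in the frame of crib_place between -0.03 and 0.03 m and x of lever_tip in the frame of crib_place between -0.02 and 0.06 m and z of lever_tip in the frame of crib_place between 0.052 and 0.115 m and angle between lever_hub's own z axis and vertical below 0.08 rad and angular speed of lever below 0.15 rad/s and contact force between the fingers and lever above 2 N and horizontal distance between the grasp point and lever_balance below 0.03 m and contact force between lever and fixture below 0.1 N and contact force between lever and base_left below 0.1 N and contact force between lever and base_right below 0.1 N); the arm keeps its last pose, push and grip.
It fails at once if the bearing ring, wrench, jar, caliper or spirit level is moved more than 25 mm (distance of any of bearing, wrench, jar, caliper, spirit_level from where it was at the start of the episode above 0.025 m).
It fails at once if the lever tips by more than about 20 degrees (angle between lever_hub's own z axis and vertical above 0.35 rad).
It also fails if it takes over 72 s, if anything falls off the work surface, if the arm or the gripper's body presses on something with over 40 N, if the wrist force passes 120 N, or if a joint passes its speed limit or range.

### The arm

A 6-joint arm with a two-finger parallel gripper is mounted at the origin on the work surface. World frame = base frame: x ahead of the robot, y to its left, z up, the work surface at z = 0. Lengths are in m, angles in rad, forces in N, time in s.
With the tool pointing down it reaches from about 0.35 to 0.85 m from the base axis. Payload 8.1 kg.
Tool frame: the origin (TCP) lies at the very end of the fingers, on their centre line; the grasp point (between the pads) lies 19 mm behind it; z points along the fingers, y is the line along which they close (so a half turn about z gives the same grasp; the last joint's range is limited). The gripper opens to 93 mm and grips with 3 to 60 N. Pads are 15 mm wide; open, the fingers measure 128 mm over their backs; the gripper's body (75 mm by 188 mm) begins 65 mm behind the grasp point.
Start: joints at [-1.431, 0.13, 1.488, -0, 1.523, -0.085], TCP at [0.134, -0.585, 0.219] pointing down, gripper open.
Joint ranges: [-2.96, 2.96], [-0.89, 2.26], [0.02, 2.5], [-1.34, 4.48], [0, 2.73], [-2.66, 2.66]. Speed limits (rad/s): [2.39, 2.39, 2.79, 3.14, 3.14, 3.14].

### API

Orientations are given as a rotation vector (axis times angle).
In Python, from plant import read_state, eyes, workorder gives the robot as it stands. The module is installed in compiled form; this text tells all that it offers.
- The arm moves only by the tool play_rows, never from a script. Its argument "targets" is one flat list of numbers, 4 for each row, row after row: the shift along the tool's x, y, z in cm, then the turn about the tool's z in degrees. In form: [dx, dy, dz, roll, dx, dy, dz, roll, ...]. A call has 1 to 8 rows; each row is the pose to reach, as a shift and turn from the pose commanded when the call began, along the tool's axes at that moment; what a row does not reach only later rows make up. A row lasts 1/12 s, in which the tool goes at most 41.7 mm and 7.16 degrees, less where a joint would pass 70% of its speed; a pose out of reach is approached as far as the arm can. A call with a gripper value outside its range is refused whole. "grip" is the finger opening in cm, from 0 to 9.3, set as the call begins (left out, the last holds). The fingers move at their own pace and stop on an object; "grip_force" is the grip in N (left out, the last holds). Time passes only in rows, so rows that repeat a pose let the fingers close. It gives the time, the measured TCP pose, the force, the opening and the grip force at its end, in the units of the state.
- read_state(): the state, without advancing time (a new reading comes with each control period).
- eyes.read_camera(name): name is "scene" or "side" or "wrist"; returns a dict with "image" (400x640x3 uint8, red, green, blue), "vfov" (degrees; the focal length in pixels is half the picture's height over the tangent of half this angle, whatever the lens; pixels are square), "cx", "cy" (the principal point, pixels), "cam_to_world" (4x4, takes a point from camera to world coordinates); the wrist camera has in their place "T_tool_cam" (4x4, takes a point from camera to tool coordinates, whose origin is the TCP and whose axes are the flange's). Camera axes: x right, y up, looking along -z (the intrinsics and any distortion apply to the point x, -y, -z); pixel columns grow to the right and rows downward; lengths in m; the calibration is good to about 2 mm. A picture is of the moment at which its call begins: read the wrist's pose just before it. There is no depth.
- workorder.close_job(): hands the job in; it is judged then, once.
The state is a dict: "t": time; "q": joint angles; "dq": joint speeds; "joint_torque": joint torques, N m; "tool_pos": TCP position; "orientation": TCP orientation; "force": force on the tool from outside, world axes, zero at the start; "wrist_torque": the same for the moment, N m; "opening": finger opening in m; "gripper_force": force on a finger pad.
Only numpy, scipy, OpenCV 4.12 (cv2) and the standard library are available. Lean on these libraries where they do the work, as an engineer would, in place of code of your own. Each camera call takes 0.05 s, during which the arm holds its last target. There are 200 camera calls.

## Working session

There is one attempt and no reset: what is moved stays moved. The work goes in short steps, Python scripts to look and compute and a tool call to move; the robot and the scene stay as the last step left them, time stands still between calls to the robot, and variables do not carry over. Pictures are saved under pics/ and viewed, at most 10 in all, crops included, and the job is handed in when it is done.

Besides the shell and the picture viewer there is one more tool, called after "Emit:" as name(argument=value, ...) on one line, values as JSON. play_rows: Moves the arm, as the interface text tells. Its arguments: {"type":"object","properties":{"targets":{"type":"array"},"grip":{"type":"number"},"grip_force":{"type":"number"}},"required":["targets"]}

```bash
mkdir -p pics
cat > h.py <<'E'
import numpy as np, cv2
from scipy.spatial.transform import Rotation as R
from plant import read_state, eyes, workorder
def snap(n,f):
    s=read_state(); c=eyes.read_camera(n)
    if n=="wrist":
        T=np.eye(4);T[:3,:3]=R.from_rotvec(s["orientation"]).as_matrix();T[:3,3]=s["tool_pos"]
        c["cam_to_world"]=T@c["T_tool_cam"]
    np.savez("pics/"+f+".npz",**{k:c[k] for k in ("image","vfov","cx","cy","cam_to_world")})
    cv2.imwrite("pics/"+f+".png",c["image"][:,:,::-1]); return c,s
def px(f,u,v,z):
    c=np.load("pics/"+f+".npz"); F=200/np.tan(np.radians(float(c["vfov"]))/2)
    d=c["cam_to_world"][:3,:3]@np.array([(u-c["cx"])/F,-(v-c["cy"])/F,-1]); o=c["cam_to_world"][:3,3]
    return (o+d*(z-o[2])/d[2]).round(4)
def proj(f,p):
    c=np.load("pics/"+f+".npz"); F=200/np.tan(np.radians(float(c["vfov"]))/2)
    M=c["cam_to_world"]; q=M[:3,:3].T@(np.array(p)-M[:3,3])
    return np.array([c["cx"]+F*q[0]/-q[2], c["cy"]-F*q[1]/-q[2]]).round(1)
E
python3 - <<'E'
from h import *
for n in("scene","side","wrist"):
    c,s=snap(n,n+"0"); print(n,c.keys(),c["vfov"],c["cx"],c["cy"],c["cam_to_world"].round(3).tolist())
print(s)
a=cv2.imread("pics/scene0.png");b=cv2.imread("pics/side0.png")
cv2.imwrite("pics/both.png",cv2.resize(np.vstack([a,b]),(480*2//1,1200))[:, :] if 0 else a)
E
```

```text
scene dict_keys(['image', 'vfov', 'cx', 'cy', 'cam_to_world']) 56.58321093157117 321.1556317747765 199.61238059265457 [[-0.254, -0.564, 0.786, 1.278], [0.967, -0.134, 0.216, 0.113], [-0.017, 0.815, 0.58, 0.609], [0.0, 0.0, 0.0, 1.0]]
side dict_keys(['image', 'vfov', 'cx', 'cy', 'cam_to_world']) 45.00233179758389 320.30777616289186 204.02257657603408 [[-0.849, 0.411, -0.332, 0.128], [-0.528, -0.657, 0.538, 0.62], [0.003, 0.632, 0.775, 1.071], [0.0, 0.0, 0.0, 1.0]]
wrist dict_keys(['image', 'vfov', 'cx', 'cy', 'T_tool_cam', 'cam_to_world']) 66.52786444613626 323.6883933045094 196.68358748120622 [[0.222, 0.929, 0.296, 0.218], [-0.975, 0.212, 0.066, -0.567], [-0.001, -0.303, 0.953, 0.383], [0.0, 0.0, 0.0, 1.0]]
{'t': 0.1, 'q': array([-1.43140872e+00,  1.31077279e-01,  1.48918772e+00,  1.62292969e-05,
        1.52299976e+00, -8.54058286e-02]), 'dq': array([ 8.91248937e-04, -9.71132362e-04, -1.71760918e-03,  4.59589331e-04,
       -5.80941679e-04, -7.12139254e-05]), 'joint_torque': array([-2.57375204e-04, -5.61343610e+01, -4.93100095e+01,  7.69166811e-02,
        2.90964375e-02, -5.04995853e-05]), 'tool_pos': array([ 0.1336947 , -0.58438069,  0.21768782]), 'orientation': array([-3.12010838e+00, -3.52172951e-01,  4.54063783e-05]), 'force': array([ 0.38312695,  0.7994436 , -0.33209879]), 'wrist_torque': array([-0.03326137,  0.05599211,  0.04453779]), 'gripper_force': 0.0, 'opening': 0.092819191869769}
```

View pics/scene0.png

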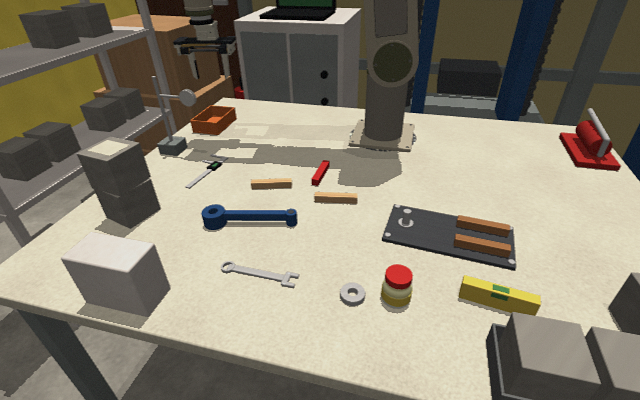

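View pics/side0.png

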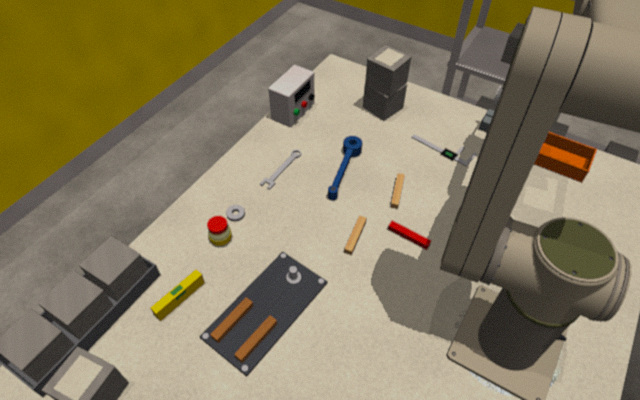

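The side view shows the two pale slats at (355,234) and (398,190). Things that could be taken for them are the red bar at (409,234) and the dark slats at (231,319) and (256,338) on the bed. By colour, the pale pair is what I want. A close crop will check this.

Run:
```python
from h import *
a=cv2.imread("pics/side0.png")[120:380,195:455]; b=cv2.imread("pics/scene0.png")[150:280,190:530]
A=cv2.resize(a,None,fx=2.3,fy=2.3,interpolation=cv2.INTER_CUBIC)
cv2.imwrite("pics/cropside.png",A)
cv2.imwrite("pics/cropscene.png",cv2.resize(b,None,fx=2.35,fy=2.35,interpolation=cv2.INTER_CUBIC))
```

```text
(no output)
```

View pics/cropside.png

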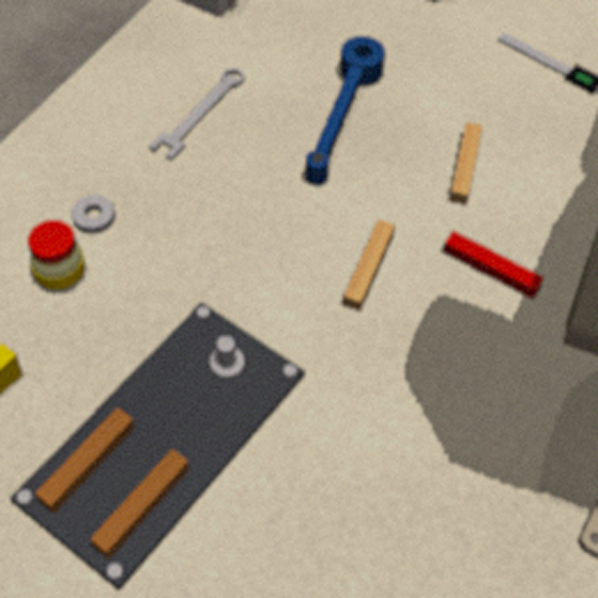

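View pics/cropscene.png

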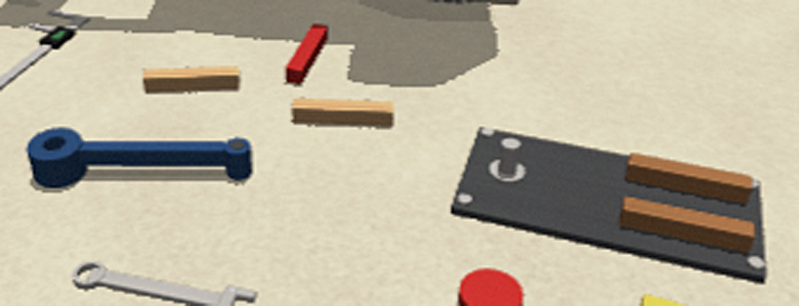

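The crops confirm the pale pair: in the side crop at (369,264) and (466,162), and in the scene crop at (343,112) and (191,80). The red bar is separate. The lever hub bore is at (363,53) with its tip at (317,158), and the pin top is at (226,344).

Run:
```python
from h import *
S=lambda x,y,z: px("side0",195+(x+.5)/2.3-.5,120+(y+.5)/2.3-.5,z)
C=lambda x,y,z: px("scene0",190+(x+.5)/2.35-.5,150+(y+.5)/2.35-.5,z)
for n,f,l in [("A ends side",S,[(386,226,.022),(352,299,.022)]),("A scene",C,[(292,106,.022),(393,107,.022)]),
 ("B side",S,[(473,127,.022),(460,194,.022)]),("B scene",C,[(143,74,.022),(240,73,.022)]),
 ("pin side",S,[(226,344,.05)]),("pin scene",C,[(510,144,.05)]),
 ("bed side",S,[(200,304,.01),(304,374,.01),(12,497,.01),(120,588,.01)]),
 ("bed scene",C,[(480,127,.01),(453,206,.01),(762,183,.01),(764,275,.01)]),
 ("lever side",S,[(363,53,.04),(317,158,.038)]),("lever scene",C,[(53,143,.04),(238,145,.038)]),
 ("darkL side",S,[(124,412,.032),(46,500,.032)]),("darkR",S,[(181,456,.032),(101,547,.032)])]:
    print(n,[f(*p)[:2].tolist() for p in l])
s=read_state();print(R.from_rotvec(s["orientation"]).as_matrix().round(3))
```

```text
A ends side [[0.4532, -0.1284], [0.4357, -0.0164]]
A scene [[0.4649, -0.1309], [0.4395, -0.0146]]
B side [[0.4355, -0.3283], [0.4002, -0.2195]]
B scene [[0.44, -0.3317], [0.41, -0.2138]]
pin side [[0.513, 0.1219]]
pin scene [[0.5185, 0.123]]
bed side [[0.5829, 0.074], [0.4349, 0.089], [0.611, 0.3654], [0.4627, 0.3811]]
bed scene [[0.4392, 0.0878], [0.5845, 0.0745], [0.4715, 0.3859], [0.6136, 0.3673]]
lever side [[0.6139, -0.3555], [0.5712, -0.1648]]
lever scene [[0.6179, -0.3576], [0.572, -0.1612]]
darkL side [[0.5639, 0.2376], [0.5705, 0.3553]]
darkR [[0.4849, 0.2467], [0.4952, 0.3643]]
[[ 0.975  0.223 -0.   ]
 [ 0.223 -0.975  0.001]
 [ 0.    -0.001 -1.   ]]
```

Emit:
play_rows(targets=[4,-2.7,0.4,-7,8,-5.4,0.8,-14,12,-8.2,1.2,-21,16,-11,1.6,-28,20,-13.7,2,-35,24,-16.4,2.4,-42,28,-19.2,2.8,-49,32,-21.9,3.2,-56])

```text
t: 0.82
tool_pos: [0.36, -0.339, 0.191]
orientation: [-2.586, -1.784, -0.0]
force: [0.8, -0.6, -0.4]
opening: 0.0933
gripper_force: 0.0
```

```bash
cat >> h.py <<'E'
def go(p,th):
    s=read_state(); M=R.from_rotvec(s["orientation"]).as_matrix(); t=np.degrees(np.arctan2(M[1,0],M[0,0]))
    d=M.T@(np.array(p)-s["tool_pos"])*100
    print("t",round(s["t"],2),"pos",s["tool_pos"].round(4),"th",t.round(2),"open",round(s["opening"],4),"F",s["force"].round(1),"-> d cm",d.round(2),"roll",round((t-th+180)%360-180,2))
E
python3 -c "
from h import *
go([.4215,-.273,.18],106)"
```

```text
t 0.82 pos [ 0.36  -0.339  0.191] th 69.21 open 0.0933 F [ 0.8 -0.6 -0.4] -> d cm [8.35 3.41 1.1 ] roll -36.79
```

Emit:
play_rows(targets=[1.7,0.7,0.2,-7,3.4,1.4,0.4,-14,5,2,0.6,-21,6.6,2.7,0.8,-28,8.4,3.4,1.1,-35,8.4,3.4,1.1,-37,8.4,3.4,1.1,-37])

```text
t: 1.4
tool_pos: [0.4214, -0.2737, 0.1797]
orientation: [-1.888, -2.51, -0.0]
force: [-0.3, -0.6, 0.1]
opening: 0.0925
gripper_force: 0.0
```

```bash
python3 -c "
from h import *
snap('wrist','w1')
go([.4215,-.273,.18],106)"
```

```text
t 1.45 pos [ 0.4211 -0.2743  0.1799] th 105.88 open 0.0929 F [-0.2 -0.1  0.3] -> d cm [ 0.11  0.07 -0.01] roll -0.12
```

View pics/w1.png

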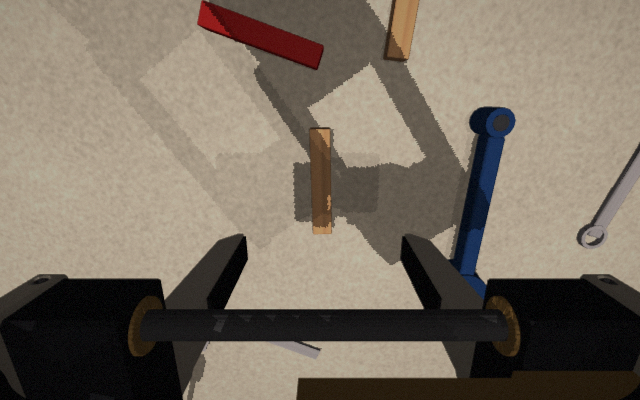

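The wrist view shows slat B nearly aligned with the tool, its top face running from (320,130) to (322,233). The red bar is at upper left, with slat A at (400,30) and the lever to the right.

```bash
python3 -c "
from h import *
a,b=px('w1',320.5,130,.022),px('w1',322,233.5,.022); m=(a+b)/2; d=a-b
th=np.degrees(np.arctan2(d[1],d[0])); print(a,b,m,th,np.linalg.norm(d))
go([m[0],m[1],.004],th)"
```

```text
[ 0.4038 -0.2232  0.022 ] [ 0.4375 -0.3355  0.022 ] [ 0.42065 -0.27935  0.022  ] 106.70392487931555 0.11724751596515809
t 1.45 pos [ 0.4211 -0.2743  0.1799] th 105.88 open 0.0929 F [-0.2 -0.1  0.3] -> d cm [-0.48 -0.17 17.59] roll -0.83
```

Emit:
play_rows(targets=[-0.4,-0.15,3.5,-1,-0.4,-0.15,7,-1,-0.4,-0.15,10.5,-1,-0.4,-0.15,13.5,-1,-0.4,-0.15,15.5,-1,-0.4,-0.15,16.7,-1,-0.4,-0.15,17.5,-1,-0.4,-0.15,17.5,-1], grip=5.5)

```text
t: 2.12
tool_pos: [0.4199, -0.2788, 0.0041]
orientation: [-1.872, -2.52, -0.0]
force: [0.2, -0.0, 0.2]
opening: 0.0556
gripper_force: 0.0
```

Emit:
play_rows(targets=[0,0,0,0,0,0,0,0,0,0,0,0,0,0,0,0,0,0,0,0,0,0,0,0], grip=1.0, grip_force=20)

```text
t: 2.62
tool_pos: [0.4212, -0.2793, 0.0059]
orientation: [1.871, 2.523, -0.0]
force: [-0.6, 0.4, 4.5]
opening: 0.0217
gripper_force: 20.0
```

Emit:
play_rows(targets=[0,0,-1,0,0,0,-3,0,0,0,-6,0,0,0,-9.5,0,0,0,-11,0,0,0,-11,0])

```text
t: 3.12
tool_pos: [0.4234, -0.2811, 0.1211]
orientation: [1.866, 2.517, -0.001]
force: [-0.0, -0.3, -0.3]
opening: 0.0217
gripper_force: 20.0
```

```bash
python3 -c "
from h import *
c=np.array([.525,.228]);ex=np.array([np.cos(np.radians(84.5)),np.sin(np.radians(84.5))])
p=c+(.075+.038)*ex; print(p,c+(.075-.038)*ex)
go([*p,.12],174.5)"
```

```text
[0.53583057 0.34047977] [0.52854629 0.26482966]
t 3.12 pos [ 0.4234 -0.2811  0.1211] th 106.88 open 0.0217 F [-0.  -0.3 -0.3] -> d cm [56.21 28.81 -0.15] roll -67.62
```

Emit:
play_rows(targets=[2.2,1.1,0,-2,5.6,2.9,0,-7,9.4,4.8,0,-14,13.2,6.7,0,-21,16.9,8.6,0,-28,20.6,10.6,0,-34,24.4,12.5,0,-34,28,14.4,0,-34])

```text
t: 3.78
tool_pos: [0.4761, 0.0311, 0.1147]
orientation: [-1.051, -2.96, 0.0]
force: [1.3, 1.0, -0.0]
opening: 0.0218
gripper_force: 20.0
```

```bash
python3 -c "
from h import *
go([.5358,.3405,.12],174.5)"
```

```text
t 3.78 pos [0.4761 0.0311 0.1147] th 140.92 open 0.0218 F [ 1.3  1.  -0. ] -> d cm [14.88 27.78 -0.54] roll -33.58
```

Emit:
play_rows(targets=[1.9,3.5,-0.2,-5,3.8,7.1,-0.4,-10,5.7,10.6,-0.5,-16,7.6,14.1,-0.5,-22,9.5,17.7,-0.5,-28,11.4,21.2,-0.5,-33.5,13.3,24.8,-0.5,-33.5,14.4,26.9,-0.5,-33.5])

```text
t: 4.45
tool_pos: [0.5341, 0.3323, 0.1192]
orientation: [-0.15, -3.137, -0.001]
force: [1.2, -0.1, -0.4]
opening: 0.0218
gripper_force: 20.0
```

Emit:
play_rows(targets=[0,0,0,0,0,0,0,0,0,0,0,0])

```text
t: 4.7
tool_pos: [0.5342, 0.3277, 0.1192]
orientation: [-0.153, -3.136, 0.002]
force: [-0.2, 0.3, 0.1]
opening: 0.022
gripper_force: 20.0
```

```bash
python3 -c "
from h import *
snap('wrist','w2')
go([.5358,.3405,.12],174.5)"
```

```text
t 4.75 pos [0.5344 0.3273 0.1195] th 174.35 open 0.0218 F [ 0.4 -0.9 -0.5] -> d cm [-0.01  1.32 -0.05] roll -0.15
```

View pics/w2.png

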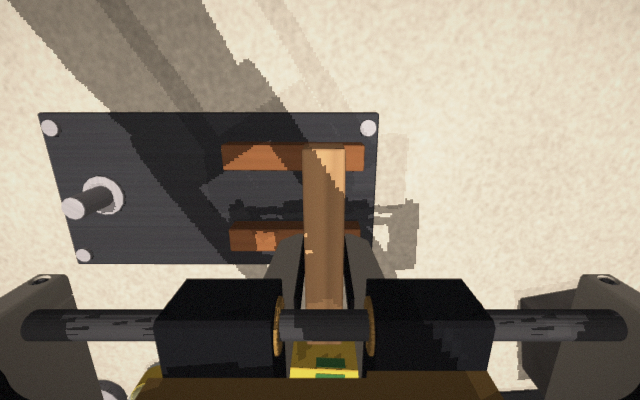

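The wrist view shows slat B held square over the bed. Bed corners are at (39,114), (379,113) and (77,263); the pin top is at (73,209); the inner dark slat runs from (222,145) to (365,143); and the slat's free end is at (324,150).

```bash
python3 -c "
from h import *
P=lambda u,v,z:px('w2',u,v,z)
c1,c2,c3=P(39,114,.01),P(379,113,.01),P(77,264,.01); print(c1,c2,c3)
d=c2-c1; print('len',np.linalg.norm(d),np.linalg.norm(c3-c1),'ang',np.degrees(np.arctan2(d[1],d[0])))
cen=(c2+c3)/2; ex=d/np.linalg.norm(d); print('cen',cen,'crib',cen+.075*ex,'pin',cen-.105*ex,P(73,209,.05),'ring',P(103,195,.012))
print('dark',P(222,145,.032),P(365,143,.032))
e=P(324,150,.1356); print('slat far end',e, 'dist to tcp',np.linalg.norm(e[:2]-[.5344,.3273]))
"
```

```text
[0.4379 0.0865 0.01  ] [0.4661 0.3811 0.01  ] [0.5841 0.0694 0.01  ]
len 0.295946616807829 0.14719663718984882 ang 84.53213516019925
cen [0.5251  0.22525 0.01   ] crib [0.53224656 0.29990873 0.01      ] pin [0.51509482 0.12072777 0.01      ] [0.5152 0.1221 0.05  ] ring [0.5148 0.1204 0.012 ]
dark [0.4777 0.2475 0.032 ] [0.4876 0.3649 0.032 ]
slat far end [0.4741 0.3325 0.1356] dist to tcp 0.06052379697276102
```

Emit:
play_rows(targets=[0,0.6,2,0,0,1.2,4.5,0,0,1.2,6.5,0,0,1.2,7.4,0,0,1.2,7.8,0,0,1.2,7.8,0,0,1.2,8.0,0,0,1.2,8.1,0])

```text
t: 5.42
tool_pos: [0.5373, 0.3407, 0.0409]
orientation: [0.155, 3.135, 0.002]
force: [0.5, 0.3, 0.5]
opening: 0.0219
gripper_force: 20.0
```

Emit:
play_rows(targets=[0,0,0,0,0,0,0,0,0,0,0,0])

```text
t: 5.67
tool_pos: [0.5365, 0.3407, 0.04]
orientation: [0.154, 3.137, 0.001]
force: [-0.5, 0.1, -0.5]
opening: 0.0217
gripper_force: 20.0
```

Emit:
play_rows(targets=[0,0,0.15,0,0,0,0.25,0,0,0,0.25,0])

```text
t: 5.92
tool_pos: [0.5366, 0.3408, 0.0379]
orientation: [0.154, 3.137, 0.001]
force: [-2.8, -1.4, 6.6]
opening: 0.0221
gripper_force: 20.0
```

Contact. I'll release and go up.

Emit:
play_rows(targets=[0,0,0,0,0,0,0,0,0,0,0,0,0,0,0,0], grip=4.2)

```text
t: 6.25
tool_pos: [0.536, 0.3404, 0.0365]
orientation: [-0.154, -3.138, 0.0]
force: [0.3, -0.1, -0.3]
opening: 0.041
gripper_force: 0.0
```

Emit:
play_rows(targets=[0,0,-1,0,0,0,-3,0,0,0,-6,0,0,0,-9,0,0,0,-11,0,0,0,-11,0])

```text
t: 6.75
tool_pos: [0.5392, 0.3421, 0.1541]
orientation: [0.153, 3.129, 0.008]
force: [1.5, 0.1, 0.8]
opening: 0.0422
gripper_force: 0.0
```

```bash
python3 -c "
from h import *
snap('wrist','w3')
go([.447,-.0725,.15],100)"
```

```text
t 6.8 pos [0.5382 0.3416 0.1512] th 174.38 open 0.042 F [0.1 0.1 0.2] -> d cm [  5.03 -42.1   -0.07] roll 74.38
```

Emit:
play_rows(targets=[0.4,-3.6,0,6.5,0.9,-7.3,0,13,1.3,-11,0,20,1.7,-14.6,0,27,2.2,-18.3,0,34,2.6,-22,0,41,3,-25.6,0,48,3.5,-29.3,0,55], grip=5.5)

```text
t: 7.47
tool_pos: [0.4711, 0.0509, 0.1455]
orientation: [-1.593, -2.706, 0.001]
force: [0.9, -0.7, 0.4]
opening: 0.0552
gripper_force: 0.0
```

```bash
python3 -c "
from h import *
go([.447,-.0725,.15],100)"
```

```text
t 7.47 pos [0.4711 0.0509 0.1455] th 119.05 open 0.0552 F [ 0.9 -0.7  0.4] -> d cm [-9.61 -8.1  -0.44] roll 19.05
```

Emit:
play_rows(targets=[-2.4,-2,0,6,-4.8,-4,0,12,-7.2,-6,0,19,-9.6,-8,0,19,-9.6,-8,0,19,-9.6,-8,0,19,-9.6,-8,0,19])

```text
t: 8.05
tool_pos: [0.4495, -0.0702, 0.146]
orientation: [-2.011, -2.412, 0.0]
force: [-0.1, 0.4, 0.2]
opening: 0.0549
gripper_force: 0.0
```

```bash
python3 -c "
from h import *
snap('wrist','w4')
go([.447,-.0725,.15],100)
a=cv2.imread('pics/w3.png');b=cv2.imread('pics/w4.png')
cv2.imwrite('pics/w34.png',np.vstack([a[60:360],b[0:300]]))"
```

```text
t 8.1 pos [ 0.4497 -0.0697  0.1461] th 100.42 open 0.0549 F [1.  0.6 0.8] -> d cm [-0.22 -0.32 -0.39] roll 0.42
```

View pics/w34.png

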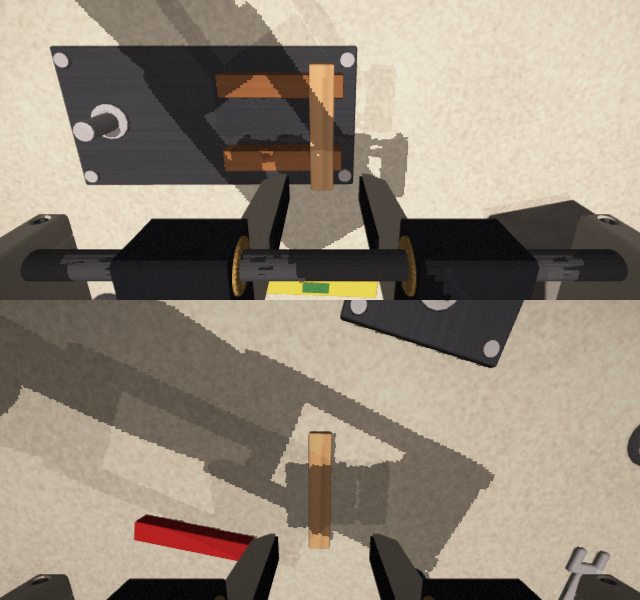

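Upper panel: slat B lies squarely across the dark slats, its top running from (321,125) to (321,250) in full-frame pixels. Lower panel: slat A is at (320,133)–(319,248), and the red bar's end is clear of the fingers.

```bash
python3 -c "
from h import *
print('B placed',px('w3',321,125,.054),px('w3',321.5,250,.054))
a,b=px('w4',320,133,.022),px('w4',319.5,248,.022); m=(a+b)/2; d=a-b
th=np.degrees(np.arctan2(d[1],d[0])); print(m,th,np.linalg.norm(d))
go([m[0],m[1],.006],th)"
```

```text
B placed [0.4766 0.3451 0.054 ] [0.5942 0.3337 0.054 ]
[ 0.4472 -0.0763  0.022 ] 99.87405925175739 0.1189621788637044
t 8.1 pos [ 0.4497 -0.0697  0.1461] th 100.42 open 0.0549 F [1.  0.6 0.8] -> d cm [-0.61 -0.35 14.01] roll 0.55
```

Emit:
play_rows(targets=[-0.6,-0.3,3.5,0.5,-0.6,-0.3,7,0.5,-0.6,-0.3,10,0.5,-0.6,-0.3,12,0.5,-0.6,-0.3,13.2,0.5,-0.6,-0.3,13.9,0.5,-0.6,-0.3,13.9,0.5])

```text
t: 8.68
tool_pos: [0.4468, -0.0755, 0.0059]
orientation: [-2.017, -2.404, 0.002]
force: [-0.4, 0.7, 0.2]
opening: 0.055
gripper_force: 0.0
```

Emit:
play_rows(targets=[0,0,0,0,0,0,0,0,0,0,0,0,0,0,0,0,0,0,0,0,0,0,0,0], grip=1.0)

```text
t: 9.18
tool_pos: [0.4485, -0.0772, 0.0083]
orientation: [2.021, 2.404, 0.001]
force: [-1.5, 0.9, 4.6]
opening: 0.0221
gripper_force: 20.0
```

Emit:
play_rows(targets=[0,0,-1,0,0,0,-3,0,0,0,-6,0,0,0,-9,0,0,0,-11,0,0,0,-11,0,0,0,-11,0,0,0,-11,0])

```text
t: 9.85
tool_pos: [0.4476, -0.0769, 0.1172]
orientation: [-2.022, -2.404, 0.0]
force: [-0.7, -0.7, 0.2]
opening: 0.0218
gripper_force: 20.0
```

```bash
python3 -c "
from h import *
go([.5284,.2635,.12],174.5)"
```

```text
t 9.85 pos [ 0.4476 -0.0769  0.1172] th 99.88 open 0.0218 F [-0.7 -0.7  0.2] -> d cm [32.15 13.8  -0.28] roll -74.62
```

Emit:
play_rows(targets=[2,0.9,0,-5,5.5,2.4,0,-12,9,3.9,0,-19,12.5,5.4,0,-26,16,6.9,0,-33,19.5,8.4,0,-40,23,9.9,0,-47,26,11.2,0,-54])

```text
t: 10.52
tool_pos: [0.5125, 0.2004, 0.1155]
orientation: [-0.699, -3.06, 0.002]
force: [0.7, 0.3, -1.4]
opening: 0.0217
gripper_force: 20.0
```

```bash
python3 -c "
from h import *
go([.5284,.2635,.12],174.5)"
```

```text
t 10.52 pos [0.5125 0.2004 0.1155] th 154.26 open 0.0217 F [ 0.7  0.3 -1.4] -> d cm [ 1.31  6.37 -0.46] roll -20.24
```

Emit:
play_rows(targets=[0.5,2,0,-6,0.9,4,0,-12,1.2,5.5,0,-18,1.3,6,0,-20,1.3,6,0,-20,1.3,6,0,-20,1.3,6,0,-20])

```text
t: 11.1
tool_pos: [0.5277, 0.2571, 0.1164]
orientation: [-0.171, -3.135, 0.002]
force: [0.2, 0.4, -0.5]
opening: 0.0223
gripper_force: 20.0
```

```bash
python3 -c "
from h import *
go([.5284,.2635,.041],174.5)"
```

```text
t 11.1 pos [0.5277 0.2571 0.1164] th 173.77 open 0.0223 F [ 0.2  0.4 -0.5] -> d cm [-0.02  0.65  7.54] roll -0.73
```

Emit:
play_rows(targets=[0,0.6,2,-0.7,0,0.6,4.5,-0.7,0,0.6,6.3,-0.7,0,0.6,7,-0.7,0,0.6,7.3,-0.7,0,0.6,7.5,-0.7,0,0.6,7.6,-0.7,0,0.6,7.6,-0.7])

```text
t: 11.77
tool_pos: [0.5301, 0.264, 0.043]
orientation: [0.149, 3.136, 0.001]
force: [-0.0, 0.3, -0.8]
opening: 0.0219
gripper_force: 20.0
```

Emit:
play_rows(targets=[0,0,0.1,0,0,0,0.2,0,0,0,0.2,0])

```text
t: 12.02
tool_pos: [0.5298, 0.2641, 0.0404]
orientation: [0.148, 3.137, 0.001]
force: [1.6, -0.1, -0.7]
opening: 0.0218
gripper_force: 20.0
```

Emit:
play_rows(targets=[0,0,0.1,0,0,0,0.2,0,0,0,0.2,0])

```text
t: 12.27
tool_pos: [0.5298, 0.2641, 0.0403]
orientation: [0.148, 3.137, 0.0]
force: [-7.9, -3.2, 18.0]
opening: 0.0221
gripper_force: 20.0
```

Emit:
play_rows(targets=[0,0,-0.1,0,0,0,-0.15,0,0,0,-0.15,0])

```text
t: 12.52
tool_pos: [0.5298, 0.2641, 0.0403]
orientation: [0.148, 3.137, 0.001]
force: [-2.7, -1.8, 7.8]
opening: 0.0215
gripper_force: 20.0
```

Emit:
play_rows(targets=[0,0,0,0,0,0,0,0,0,0,0,0,0,0,0,0], grip=4.2)

```text
t: 12.85
tool_pos: [0.529, 0.2638, 0.0388]
orientation: [-0.149, -3.138, 0.0]
force: [-0.3, 0.5, 0.3]
opening: 0.0408
gripper_force: 0.0
```

Emit:
play_rows(targets=[0,0,-1,0,0,0,-3,0,0,0,-6,0,0,0,-9,0,0,0,-11,0,0,0,-11,0,0,0,-11,0])

```text
t: 13.43
tool_pos: [0.5305, 0.2644, 0.1517]
orientation: [0.148, 3.134, 0.003]
force: [-1.0, 0.3, -0.3]
opening: 0.0419
gripper_force: 0.0
```

```bash
python3 -c "
from h import *
snap('wrist','w5')
h=np.array([.616,-.3565]);t=np.array([.5716,-.163]);e=(t-h)/np.linalg.norm(t-h);print(np.linalg.norm(t-h),np.degrees(np.arctan2(e[1],e[0])),h+.054*e)
go([*(h+.054*e),.16],103)"
```

```text
0.1985286125474109 102.92323234877006 [ 0.60392315 -0.30386779]
t 13.48 pos [0.5294 0.264  0.1497] th 174.58 open 0.042 F [ 0.1 -0.3 -0. ] -> d cm [-12.78 -55.82  -1.04] roll 71.58
```

View pics/w5.png

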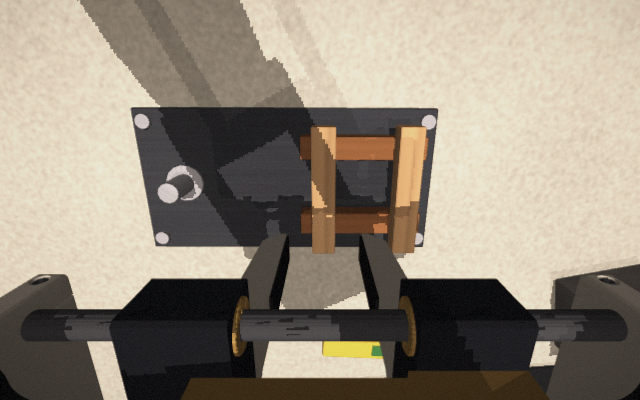

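The crib is formed: pale slats at about (323,190) and (407,190), both square on the dark pair, with the pin top at (168,192). Next is the lever.

Emit:
play_rows(targets=[-0.8,-3.7,0,5,-1.6,-7.4,0,10,-2.4,-11,0,15,-3.3,-14.8,0,20,-4.2,-18.5,0,25,-5,-22,0,30,-5.8,-25.6,0,35,-6.6,-29,0,40])

```text
t: 14.15
tool_pos: [0.5661, -0.0329, 0.1472]
orientation: [-1.218, -2.892, 0.001]
force: [0.7, 0.4, 0.4]
opening: 0.0421
gripper_force: 0.0
```

```bash
python3 -c "
from h import *
print('A',px('w5',323,126,.054),px('w5',324,253,.054),'B',px('w5',410,126,.054),'pin',px('w5',168,192.5,.05))
c1,c2,c3=px('w5',131,108,.01),px('w5',437.5,108,.01),px('w5',155,246,.01);d=c2-c1;print('bed cen',(c2+c3)/2,np.degrees(np.arctan2(d[1],d[0])),np.linalg.norm(d))
go([.6039,-.3039,.16],103)"
```

```text
A [0.4682 0.2685 0.054 ] [0.587  0.2581 0.054 ] B [0.4751 0.3414 0.054 ] pin [0.5141 0.1219 0.05  ]
bed cen [0.52465 0.22475 0.01   ] 84.55140786115756 0.2959371048043824
t 14.15 pos [ 0.5661 -0.0329  0.1472] th 134.32 open 0.0421 F [0.7 0.4 0.4] -> d cm [-22.02 -16.24  -1.3 ] roll 31.32
```

Emit:
play_rows(targets=[-3,-2.2,-0.2,5,-6,-4.4,-0.5,10,-9,-6.6,-0.8,15,-12,-8.8,-1,20,-15,-11,-1.2,25,-18,-13.2,-1.3,31,-20.5,-15,-1.3,31,-21.8,-16,-1.3,31], grip=6)

```text
t: 14.82
tool_pos: [0.6052, -0.302, 0.1597]
orientation: [-1.945, -2.463, 0.002]
force: [0.1, 0.8, -0.4]
opening: 0.0599
gripper_force: 0.0
```

Emit:
play_rows(targets=[0,0,0,0,0,0,0,0,0,0,0,0])

```text
t: 15.07
tool_pos: [0.6059, -0.2974, 0.1605]
orientation: [-1.941, -2.466, -0.0]
force: [1.1, 0.8, 0.1]
opening: 0.0602
gripper_force: 0.0
```

```bash
python3 -c "
from h import *
snap('wrist','w6')
go([.6039,-.3039,.16],103)"
```

```text
t 15.12 pos [ 0.6061 -0.297   0.161 ] th 103.64 open 0.0599 F [-0.1  0.6  0.2] -> d cm [-0.61 -0.38  0.1 ] roll 0.64
```

View pics/w6.png

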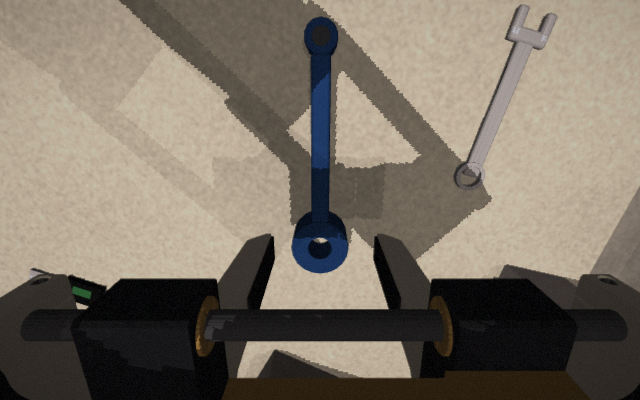

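The wrist view shows the lever aligned with the tool. The hub bore is at (320,248), the tip boss centre at (321,36), and the wrench at right is clear.

```bash
python3 -c "
from h import *
a,b=px('w6',320,247.5,.04),px('w6',321,36,.038); d=(b-a)[:2]
th=np.degrees(np.arctan2(d[1],d[0])); L=np.linalg.norm(d); m=a[:2]+.054*d/L; print(a,b,m,th,L)
go([*m,.008],th)"
```

```text
[ 0.6171 -0.359   0.04  ] [ 0.5723 -0.1665  0.038 ] [ 0.60485983 -0.30640553] 103.10108612957289 0.1976443523099003
t 15.12 pos [ 0.6061 -0.297   0.161 ] th 103.64 open 0.0599 F [-0.1  0.6  0.2] -> d cm [-0.91 -0.32 15.3 ] roll 0.54
```

Emit:
play_rows(targets=[-0.5,-0.3,3,0.5,-0.8,-0.3,6.5,0.5,-0.8,-0.3,10,0.5,-0.8,-0.3,12.5,0.5,-0.8,-0.3,14.3,0.5,-0.8,-0.3,15.2,0.5,-0.8,-0.3,15.2,0.5,-0.8,-0.3,15.2,0.5])

```text
t: 15.78
tool_pos: [0.6058, -0.3063, 0.0107]
orientation: [-1.953, -2.461, -0.0]
force: [0.3, -0.0, 0.7]
opening: 0.0599
gripper_force: 0.0
```

Emit:
play_rows(targets=[0,0,0,0,0,0,0,0,0,0,0,0,0,0,0,0,0,0,0,0,0,0,0,0,0,0,0,0], grip=0.8, grip_force=45)

```text
t: 16.37
tool_pos: [0.6051, -0.3074, 0.0104]
orientation: [-1.954, -2.459, 0.001]
force: [-7.7, -1.3, 6.5]
opening: 0.0177
gripper_force: 3.6
```

Emit:
play_rows(targets=[0,0,-0.2,0,0,0,-0.5,0,0,0,-0.9,0,0,0,-1,0,0,0,-1,0,0,0,-1,0])

```text
t: 16.87
tool_pos: [0.6055, -0.3071, 0.0202]
orientation: [-1.954, -2.46, -0.0]
force: [-0.7, -0.0, -6.2]
opening: 0.0179
gripper_force: 45.0
```

```bash
python3 -c "
from h import *
go([.6049,-.3064,.018],103.1);s=read_state();print(s['gripper_force'],s['wrist_torque'])"
```

```text
t 16.87 pos [ 0.6055 -0.3071  0.0202] th 103.08 open 0.0179 F [-0.7 -0.  -6.2] -> d cm [ 0.08 -0.05  0.22] roll -0.02
44.997843503952026 [-0.09575225 -0.13592589  0.02817567]
```

Emit:
play_rows(targets=[0,0,-0.5,0,0,0,-1.5,0,0,0,-3,0,0,0,-5,0,0,0,-7.5,0,0,0,-10,0,0,0,-11.5,0,0,0,-12,0])

```text
t: 17.53
tool_pos: [0.608, -0.3086, 0.1469]
orientation: [1.949, 2.453, 0.002]
force: [1.8, -0.2, -6.1]
opening: 0.0179
gripper_force: 45.0
```

```bash
python3 -c "
from h import *
go([.52,.1745,.14],84.55);s=read_state();print(s['gripper_force'],s['wrist_torque'])"
```

```text
t 17.53 pos [ 0.608  -0.3086  0.1469] th 103.08 open 0.0179 F [ 1.8 -0.2 -6.1] -> d cm [49.05  2.36  0.41] roll 18.53
44.997902512550354 [-0.06762919 -0.17133196 -0.03424377]
```

Emit:
play_rows(targets=[0.5,0,0,0,2,0,0,1,4.5,0.2,0,2,7.5,0.3,0,4,10.5,0.5,0,6,13.5,0.6,0,7,16.5,0.8,0,8,19.5,0.9,0,9])

```text
t: 18.2
tool_pos: [0.5686, -0.1132, 0.1386]
orientation: [-2.14, -2.296, 0.001]
force: [0.5, 1.2, -6.7]
opening: 0.0178
gripper_force: 45.0
```

```bash
python3 -c "
from h import *
go([.52,.1745,.14],84.55)"
```

```text
t 18.2 pos [ 0.5686 -0.1132  0.1386] th 94.02 open 0.0178 F [ 0.5  1.2 -6.7] -> d cm [29.04 -2.83 -0.1 ] roll 9.47
```

Emit:
play_rows(targets=[3,-0.3,0,1,6.5,-0.6,0,2,10,-1,0,3.5,13.5,-1.3,0,5,17,-1.6,0,6.5,20,-1.9,0,8,23,-2.2,0,9,25.5,-2.5,0,9.5])

```text
t: 18.87
tool_pos: [0.5252, 0.1396, 0.1388]
orientation: [-2.323, -2.113, 0.002]
force: [0.0, -0.1, -6.9]
opening: 0.0181
gripper_force: 45.0
```

Emit:
play_rows(targets=[0.8,-0.1,0,0,1.5,-0.1,0,0,1.5,-0.1,0,0,1.5,-0.1,0,0,1.5,-0.1,0,0,1.5,-0.1,0,0,1.5,-0.1,0,0,1.5,-0.1,0,0])

```text
t: 19.53
tool_pos: [0.5277, 0.1517, 0.1402]
orientation: [2.325, 2.113, -0.0]
force: [1.0, -0.0, -6.1]
opening: 0.0178
gripper_force: 45.0
```

```bash
python3 -c "
from h import *
go([.52,.1745,.09],84.55)"
```

```text
t 19.53 pos [0.5277 0.1517 0.1402] th 84.51 open 0.0178 F [ 1.  -0.  -6.1] -> d cm [ 2.19 -0.98  5.02] roll -0.04
```

Next I shift sideways, settle, then lower.

Emit:
play_rows(targets=[0.7,-0.3,0,0,1.5,-0.7,0,0,2.2,-1,0.5,0,2.2,-1,1.5,0,2.2,-1,2.7,0,2.2,-1,3.9,0,2.2,-1,4.7,0,2.2,-1,5,0])

```text
t: 20.2
tool_pos: [0.5178, 0.1747, 0.0871]
orientation: [-2.323, -2.112, 0.006]
force: [-0.2, 0.2, -6.5]
opening: 0.0172
gripper_force: 45.0
```

Emit:
play_rows(targets=[0,0,0,0,0,0,0,0,0,0,0,0,0,0,0,0,0,0,0,0,0,0,0,0,0,0,0,0,0,0,0,0])

```text
t: 20.87
tool_pos: [0.5197, 0.1753, 0.0904]
orientation: [2.324, 2.114, 0.0]
force: [-0.0, -0.2, -6.3]
opening: 0.0176
gripper_force: 45.0
```

```bash
python3 -c "
from h import *
go([.52,.1745,.09],84.55)
snap('side','s7');snap('scene','c7')
a=cv2.imread('pics/side'+'0.png') if 0 else cv2.imread('pics/s7.png')[230:380,190:350]; b=cv2.imread('pics/c7.png')[180:280,370:530]
cv2.imwrite('pics/end.png',np.vstack([cv2.resize(a,(640,600))[:600],cv2.resize(b,(640,400))])[:,:] if 0 else np.hstack([cv2.resize(a,(400,375),interpolation=2),cv2.resize(cv2.copyMakeBorder(b,0,50,0,0,0),(400,375),interpolation=2)]))"
```

```text
t 20.87 pos [0.5197 0.1753 0.0904] th 84.58 open 0.0176 F [-0.  -0.2 -6.3] -> d cm [-0.08  0.03  0.04] roll 0.03
```

View pics/end.png

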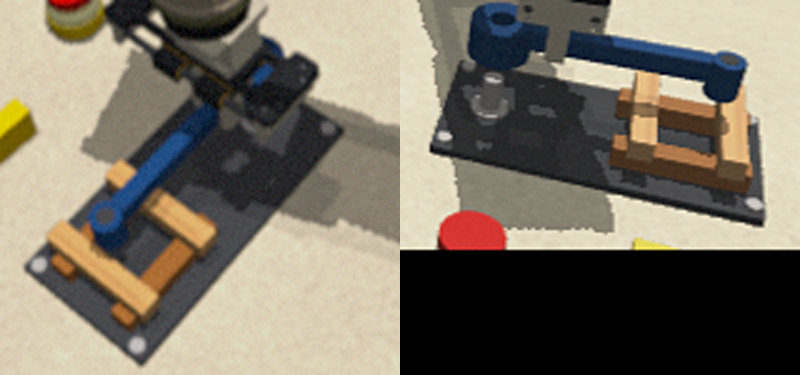

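The end views show the lever level, its hub above the pin (bore at (503,20) in the right panel), its tip over the crib between the pale slats ((107,215) left, (730,61) right), and air below it. I'll check the numbers.

```bash
python3 -c "
from h import *
h=px('c7',411.2,188,.12);t=px('c7',502,204.2,.118);t2=px('s7',232.8,316,.118)
print(h,t,t2,'expected hub',[.5148,.1217],'tip',[.5338,.3208]); print(proj('c7',[.5148,.1217,.12]),proj('c7',[.5338,.3208,.118]))"
```

```text
[0.5206 0.1255 0.12  ] [0.5372 0.3236 0.118 ] [0.5318 0.3198 0.118 ] expected hub [0.5148, 0.1217] tip [0.5338, 0.3208]
[409.7 186.5] [500.5 203.2]
```

```bash
python3 -c "
from h import *
print(workorder.close_job())"
```

```text
the job is handed in; nothing more can be done
None
```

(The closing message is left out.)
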